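# Lock a tube against the stop with a pull-knob pin

### The job

Load the tube stop fixture: pull the black knob out until it clicks and stays out, slide the steel tube along its channel past the pin until it rests against the end stop, then push the knob fully home so the pin locks in behind the tube. Keep the tube down in the channel and leave the other things on the bench alone.

Things in the scene. Friction and masses are not known exactly. Their poses are not given: they have to be found in the camera images.
- fixture: low steel fixture bolted down: channel on a base plate. Origin on the bench, under the channel's centre line, level with the pin. +y runs along the channel to its open loading end, -y to the end stop; -x points to the knob (robot side). Base x -50 to 40, y -135 to 175 mm; its top (z 20) is the channel floor. Walls 28 mm apart, 8 thick, top z 36, y -110 to 175.
- stop_face (a point): centre of the end stop's face that the tube must rest against, at y -110, z 45 mm in the fixture's frame; axes as the fixture's. The stop block is 44 mm wide (x), 18 mm thick (y), top at z 65.
- pin_housing (a point): centre of the top of the block that guides the pin, just outside the channel's knob-side wall: x -50 to -22, y -20 to 20, top z 49 mm in the fixture's frame; fixed; axes as the fixture's
- knob (a joint): pull knob's travel along the fixture's -x (m): 0 = fully home, 0.030 = fully out. A spring detent holds it at either end: it takes about 7 N to start, almost none half-way (0.015), beyond which it snaps to the other end by itself. Home, the 10 mm thick pin crosses the channel at y -5 to 5 mm, 38 mm above the bench, and bars the tube; out, the channel is clear.
- knob_head (a point): centre of the black knob head, a disc 40 mm across, 16 mm thick, axis level along the fixture's x, 38 mm above the bench, on a 12 mm stem; moves with the knob, axes as the fixture's. Home: back face x -86, front face x -102 mm in the fixture's frame, 36 mm between back face and pin housing (66 when out): room to hook fingers behind it from above, astride the stem.
- tube_mid (a point): centre of the loose steel box tube, 25 mm wide (x), 100 long (y), 50 high (z), 3 mm wall, open ends, about 0.3 kg. It starts standing in the channel on the +y side of the pin; its top is 70 mm above the bench. Against the end stop its centre is at y -60 mm in the fixture's frame, 5 mm clear of the pin.
- tub: bystander: round white plastic tub, 90 mm in diameter, 100 mm high; origin at the centre of its underside
- wrench: bystander: steel open wrench lying flat on the bench just beyond the fixture, about 160 mm long, roughly along y; origin at the centre of its underside
- collar: bystander: dark steel shaft collar, 70 mm outside, 44 mm hole, 30 mm high; origin at the centre of its underside
Things that resemble listed ones, but are neither listed nor needed, are in the scene too. Of the things that look like the part that bears tube_mid, the largest one is meant.

How it is judged:
On the way, in this order (a step that is already met when the one before it is completed fails the run):
1. the knob is pulled out to its detent (value of joint knob above 0.027 m), for 0.2 s.
2. with the knob still out, the tube has been slid past the pin to the end stop (value of joint knob above 0.027 m and y of tube_mid in the frame of fixture below -0.0545 m), for 0.2 s.
At the end, for the whole second after the job is handed in: The knob is fully home (joint under 2 mm) and the tube stands flat and at rest in the channel between pin and end stop: its centre 54 to 62.5 mm from the pin towards the stop, within 4 mm of the channel's centre line, under 3 mm off the floor, tilted and turned less than 0.06 rad (value of joint knob below 0.002 m and y of tube_mid in the frame of fixture between -0.0625 and -0.054 m and x of tube_mid in the frame of fixture between -0.004 and 0.004 m and z of tube_mid in the frame of fixture below 0.048 m and angle between tube_mid's own z axis and vertical below 0.06 rad and angle between the y axis of tube_mid and the y axis of fixture, either way round below 0.06 rad and linear speed of tube below 0.01 m/s); the robot touches nothing.
It fails at once if the tube is lifted more than 15 mm off the channel floor (z of tube_mid in the frame of fixture above 0.06 m).
It fails at once if a bystander is moved more than 20 mm (distance of any of tub, wrench, collar from where it was at the start of the episode above 0.02 m).
It also fails if it takes over 53 s, if anything falls off the work surface, if the arm or the gripper's body presses on something with over 40 N, if the wrist force passes 120 N, or if a joint passes its speed limit or range.

### The arm

A 6-joint arm with a two-finger parallel gripper is mounted at the origin on the work surface. World frame = base frame: x ahead of the robot, y to its left, z up, the work surface at z = 0. Lengths are in m, angles in rad, forces in N, time in s.
With the tool pointing down it reaches from about 0.3 to 0.775 m from the base axis. Payload 14.6 kg.
Tool frame: the origin (TCP) lies at the very end of the fingers, on their centre line; the grasp point (between the pads) lies 19 mm behind it; z points along the fingers, y is the direction in which the jaws open and shut (so a half turn about z gives the same grasp; the last joint's range is limited). The gripper opens to 94 mm and grips with 3 to 60 N. Pads are 16 mm wide; open, the fingers measure 119 mm over their backs; the gripper's body (75 mm by 177 mm) begins 78 mm behind the grasp point.
Start: joints at [1.111, 0.3, 1.521, -0, 1.321, -0.067], TCP at [0.211, 0.508, 0.205] pointing down, gripper open.
Joint ranges: [-3.03, 3.03], [-0.79, 2.21], [0.23, 2.52], [-1.04, 4.18], [0, 3.07], [-2.55, 2.55]. Speed limits (rad/s): [2.22, 2.22, 2.57, 3.14, 3.14, 3.14].

### API

Orientations are given as [roll, pitch, yaw] about the fixed x, y, z axes, in that order (R = Rz(yaw) Ry(pitch) Rx(roll)).
In Python, from station import get_obs, vision, hand_in gives the robot as it stands.
- The arm moves only by the tool play_rows, never from a script. Its argument "moves" is a list of rows, each an object with "claw": the opening, from 0 (shut) to 1 (fully open); "linear": the shift along the tool's x, y, z in mm, a list of three; "turn": the turn, a rotation vector about the tool's x, y, z in rad, a list of three. In form: [{"claw": claw, "linear": [tx, ty, tz], "turn": [ax, ay, az]}, ...]. A call has 1 to 8 rows; each row is the pose to reach, as a shift and turn from the pose measured when the call began, along the tool's axes at that moment; what a row does not reach only later rows make up. A row lasts 1/8 s, in which the tool goes at most 62.5 mm and 10.7 degrees, less where a joint would pass 70% of its speed; a pose out of reach is approached as far as the arm can. A call with a gripper value outside its range is refused whole. The fingers move at their own pace and stop on an object; "force" is the grip in N (left out, the last holds). Time passes only in rows, so rows that repeat a pose let the fingers close. It gives the time, the measured TCP pose, the force and the opening at its end, in the units of the state.
- get_obs(): the state, without advancing time (a new reading comes with each control period).
- vision.camera(name): name is "scene" or "top" or "wrist"; returns the picture (420x560x3 uint8, blue, green, red); there is no depth.
- vision.camera_info(name): a dict with "camera_matrix" (3x3 intrinsics, pixels), "rvec" (rotation vector, rad) and "tvec" (3), from world to camera coordinates, as OpenCV has them; the wrist camera has in their place "mount" (4x4, takes a point from camera to tool coordinates, whose origin is the TCP and whose axes are the flange's). Camera axes: x right, y down, z forward; pixel columns grow to the right and rows downward; lengths in m; the calibration is good to about 2 mm. A picture is of the moment at which its call begins: read the wrist's pose just before it. camera_info takes no time and is no camera call.
- hand_in(): hands the job in, once; it reports no verdict.
The state is a dict: "time_s": time; "qpos": joint angles; "joint_vel": joint speeds; "tau": joint torques, N m; "ee_pos": TCP position; "eef_rot": TCP orientation; "force": force on the tool from outside, world axes, zero at the start; "moment": the same for the moment, N m; "grip_width": finger opening in m.
Only numpy, scipy, OpenCV 4.12 (cv2) and the standard library are available. Lean on these libraries where they do the work, as an engineer would, in place of code of your own. Each camera call takes 0.05 s, during which the arm holds its last target.

## Working session

There is one attempt and no reset: what is moved stays moved. The work goes in short steps, Python scripts to look and compute and a tool call to move; the robot and the scene stay as the last step left them, time stands still between calls to the robot, and variables do not carry over. Pictures are saved under pics/ and viewed, and the job is handed in when it is done.

Besides the shell and the picture viewer there is one more tool, called after ">>>" in YAML: its name, and indented under it one key for each argument. play_rows: Moves the arm, as the interface text tells. Its arguments: {"type":"object","properties":{"moves":{"type":"array","items":{"type":"object","properties":{"claw":{"type":"number"},"linear":{"type":"array","items":{"type":"number"}},"turn":{"type":"array","items":{"type":"number"}}}}},"force":{"type":"number"}},"required":["moves"]}

```bash
mkdir -p pics; ls; cat > h.py <<'E'
import numpy as np, cv2
from station import get_obs, vision, hand_in
from scipy.spatial.transform import Rotation as R
def cam(name):
    i=vision.camera_info(name);K=np.array(i["camera_matrix"],float)
    if "rvec" in i:
        Rm=cv2.Rodrigues(np.array(i["rvec"],float))[0];t=np.array(i["tvec"],float).ravel()
        return K,Rm,t
    o=get_obs();M=np.array(i["mount"]);T=np.eye(4)
    T[:3,:3]=R.from_euler('xyz',o["eef_rot"]).as_matrix();T[:3,3]=o["ee_pos"]
    W=np.linalg.inv(T@M);return K,W[:3,:3],W[:3,3]
def pix(c,uv,z):
    K,Rm,t=c
    d=Rm.T@np.linalg.inv(K)@np.array([uv[0],uv[1],1.]);o=-Rm.T@t
    return o+d*(z-o[2])/d[2]
def proj(c,P):
    K,Rm,t=c;p=K@(Rm@np.asarray(P,float)+t);return p[:2]/p[2]
E
python3 - <<'E'
from h import *
o=get_obs();print(o)
for n in("top","scene"):
    im=vision.camera(n);cv2.imwrite(f"pics/{n}0.png",im)
    K,Rm,t=cam(n);print(n,K.tolist(),-Rm.T@t,Rm.tolist())
print(vision.camera_info("wrist"))
E
```

```text
pics
{'time_s': 0.0, 'qpos': array([ 1.11141731e+00,  3.00468286e-01,  1.52158753e+00, -1.11414476e-05,
        1.32069266e+00, -6.65965098e-02]), 'joint_vel': array([ 0.00149103,  0.00122895, -0.00106517, -0.00039826, -0.00248716,
        0.00098793]), 'tau': array([-9.87253079e-04, -5.31811702e+01, -3.52736807e+01,  7.07417889e-02,
        2.43889284e-02, -8.96769575e-05]), 'ee_pos': array([0.21040458, 0.50787747, 0.20488514]), 'eef_rot': array([-3.14043867e+00, -6.61491964e-05,  2.74881288e+00]), 'force': array([-0.09719934, -0.61419319, -0.68421206]), 'moment': array([ 0.00177487, -0.02449152,  0.01593613]), 'grip_width': 0.09410643555761813}
top [[481.999994181449, 0.0, 284.22851147317266], [0.0, 481.999994181449, 215.51452321973235], [0.0, 0.0, 1.0]] [ 5.10900449e-01 -9.70975483e-04  1.29994499e+00] [[-0.02561695361215577, -0.9995454873966133, 0.01589309009286221], [-0.995857447744163, 0.02412847787604444, -0.08766846826463473], [0.08724514576820122, -0.01807305122142972, -0.9960229160814689]]
scene [[412.3637542292028, 0.0, 277.0248713931917], [0.0, 412.3637542292028, 205.91954674414004], [0.0, 0.0, 1.0]] [ 1.2174982  -0.10267134  0.89281811] [[0.13814811539905802, 0.9904026587146628, 0.004203786699639667], [0.796681060267771, -0.1086028714541567, -0.5945626161494955], [-0.5883998525002441, 0.08548678215279476, -0.8040383222551346]]
{'camera_matrix': array([[371.88551496,   0.        , 282.28785397],
       [  0.        , 371.88551496, 209.91288158],
       [  0.        ,   0.        ,   1.        ]]), 'mount': array([[ 5.89137202e-04, -9.59519193e-01, -2.81642630e-01,
         8.26133507e-02],
       [ 9.99999826e-01,  5.68345916e-04,  1.55510142e-04,
         2.49109529e-05],
       [ 1.08554725e-05, -2.81642673e-01,  9.59519361e-01,
        -1.79375842e-01],
       [ 0.00000000e+00,  0.00000000e+00,  0.00000000e+00,
         1.00000000e+00]])}
```

View pics/top0.png

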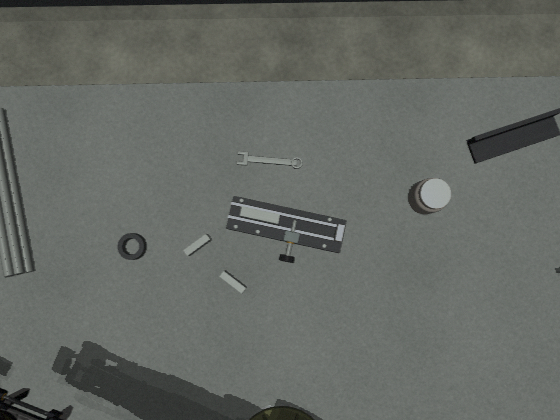

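View pics/scene0.png

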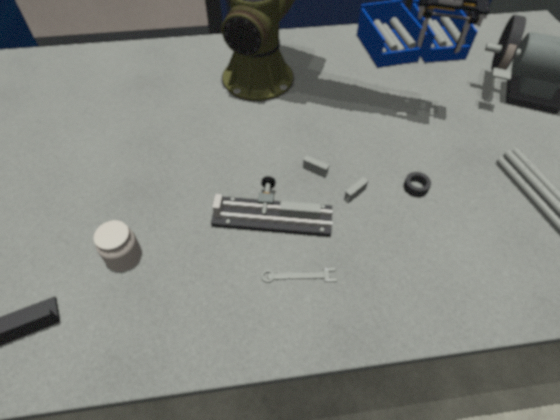

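The top view shows the fixture around (287,225), with the knob at (287,258) and the stop at (340,233). There are three tube-like things: the one in the channel at (260,215), and loose ones at (197,245) and (232,282). The one in the channel is the largest and fits the description. I'll enlarge it to confirm.

```bash
python3 - <<'E'
from h import *
im=cv2.imread("pics/top0.png")[190:300,175:355]
cv2.imwrite("pics/top0c.png",cv2.resize(im,None,fx=4.4,fy=4.4,interpolation=cv2.INTER_CUBIC))
im=cv2.imread("pics/scene0.png")[165:245,200:345]
cv2.imwrite("pics/scene0c.png",cv2.resize(im,None,fx=5,fy=5,interpolation=cv2.INTER_CUBIC))
E
```

```text
(no output)
```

View pics/top0c.png

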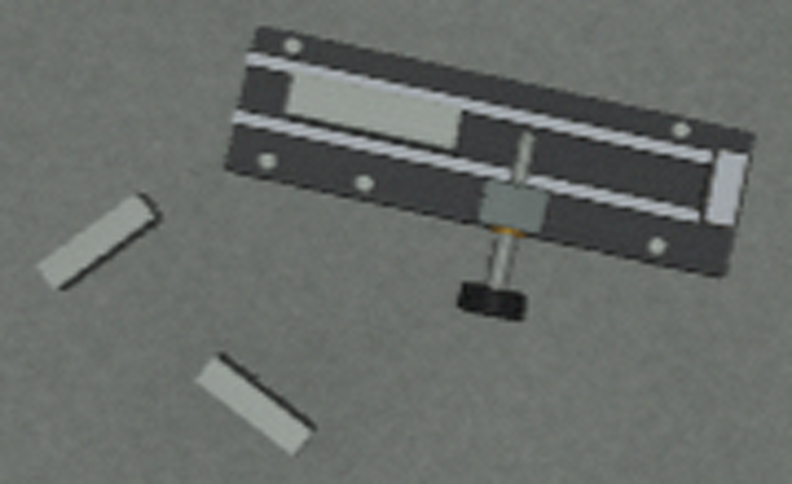

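View pics/scene0c.png

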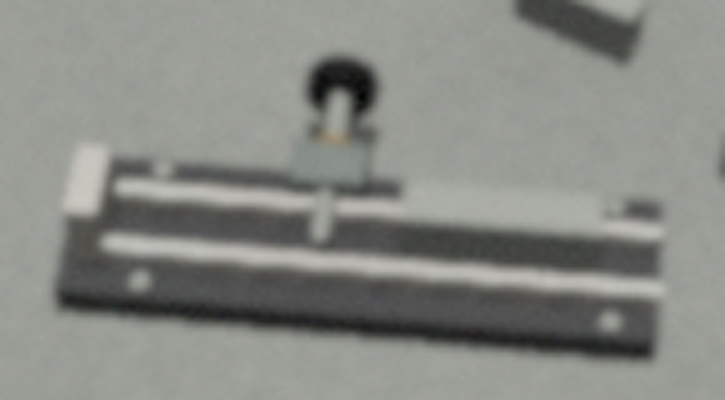

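The crop confirms the tube in the channel: crop (290..460, 75..145), longer and wider than the two loose pieces. Next I'll fit the fixture pose from several features at known heights.

```bash
cat > fit.py <<'E'
from h import *
from scipy.optimize import least_squares
c=cam("top"); s=cam("scene")
U=lambda x,y:((x+.5)/4.4-.5+175,(y+.5)/4.4-.5+190)
S=lambda x,y:((x+.5)/5-.5+200,(y+.5)/5-.5+165)
# fixture pts (mm) , pixel
F=[(c,(40,175,20),U(258,26)),(c,(40,-135,20),U(755,134)),(c,(-50,-135,20),U(725,277)),(c,(-50,175,20),U(224,169)),
(c,(22,-110,65),U(719,150)),(c,(22,-128,65),U(748,154)),(c,(-22,-128,65),U(733,225)),(c,(-22,-110,65),U(706,220)),
(c,(18,175,36),U(247,59)),(c,(-18,175,36),U(235,116)),
(s,(40,-135,20),S(57,297)),(s,(40,175,20),S(653,345)),(s,(22,-128,65),S(64,214)),(s,(22,-110,65),S(101,214)),(s,(-22,-110,65),S(107,147)),(s,(-22,-128,65),S(71,146))]
def W(p,f):
    x,y,z=np.array(f)/1000;co,si=np.cos(p[2]),np.sin(p[2]);return np.array([p[0]+co*x-si*y,p[1]+si*x+co*y,z])
def run(FF):
    r=least_squares(lambda p:np.ravel([proj(k,W(p,f))-np.array(u) for k,f,u in FF]),[.48,0,-.2],x_scale=[.01,.01,.01],loss='soft_l1');return r
if __name__=="__main__":
    for n,FF in(("top",F[:10]),("sc",F[10:]),("all",F)):
        r=run(FF);print(n,r.x.round(4));print(r.fun.reshape(-1,2).round(1).tolist())
    p=run(F).x
    for nm,uv,z in(("knobL",U(460,285),.058),("knobR",U(526,293),.058),("knob front mid",U(491,313),.058),("tube a",U(290,72),.07),("b",U(462,108),.07),("c",U(455,148),.07),("d",U(286,112),.07),("housTL",U(485,180),.049),("housTR",U(550,187),.049)):
        w=pix(c,uv,z);d=w[:2]-p[:2];co,si=np.cos(p[2]),np.sin(p[2]);print(nm,w.round(4),(np.array([co*d[0]+si*d[1],-si*d[0]+co*d[1]])*1000).round(1))
E
python3 fit.py
```

```text
top [ 0.6004 -0.0494 -0.2368]
[[-0.3, -0.2], [0.2, -0.3], [0.3, 0.2], [0.0, 0.2], [0.1, -0.6], [0.3, 0.0], [0.3, 0.6], [-0.4, 0.3], [-0.2, -0.3], [-0.5, 0.0]]
sc [ 0.6027 -0.047  -0.2332]
[[-1.3, -0.6], [1.4, -0.3], [-0.8, 0.1], [-1.1, 0.6], [0.8, 0.2], [1.0, -0.2]]
all [ 0.601  -0.0489 -0.235 ]
[[-0.5, -0.3], [0.0, -0.6], [0.2, -0.1], [-0.2, 0.1], [-0.1, -0.9], [0.1, -0.3], [0.2, 0.3], [-0.6, -0.0], [-0.4, -0.5], [-0.7, -0.1], [-2.0, -1.2], [0.5, -0.6], [-1.6, -0.4], [-1.8, 0.1], [0.1, -0.3], [0.3, -0.7]]
knobL [ 0.5198 -0.0079  0.058 ] [-88.5  20.9]
knobR [ 0.5142 -0.0463  0.058 ] [-85.1 -17.8]
knob front mid [ 0.5031 -0.0256  0.058 ] [-100.7   -0.2]
tube a [0.6459 0.0881 0.07  ] [ 11.7 143.6]
b [ 0.6224 -0.0116  0.07  ] [12.1 41.3]
c [ 0.5992 -0.0069  0.07  ] [-11.6  40.4]
d [0.6225 0.0908 0.07  ] [-11.6 140.8]
housTL [ 0.5813 -0.0243  0.049 ] [-24.9  19.3]
housTR [ 0.5762 -0.0625  0.049 ] [-21.  -19.1]
```

```bash
cat >> h.py <<'E'
FX=np.array([.6007,-.0492]);FY=-.236
def f2w(x,y): co,si=np.cos(FY),np.sin(FY);return FX+np.array([co*x-si*y,si*x+co*y])/1000
def w2f(w): co,si=np.cos(FY),np.sin(FY);d=(np.array(w[:2])-FX)*1000;return np.array([co*d[0]+si*d[1],-si*d[0]+co*d[1]])
def go(x,y,z,yaw):
    "fixture mm -> tool-frame shift mm and rotvec"
    o=get_obs();T=R.from_euler('xyz',o["eef_rot"]);P=np.array([*f2w(x,y),z/1000])
    G=R.from_euler('xyz',[np.pi,0,yaw])
    print("t",round(o["time_s"],2),"fix",w2f(o["ee_pos"]).round(1),"z",round(o["ee_pos"][2]*1e3,1),"F",o["force"].round(1),"grip",round(o["grip_width"]*1e3,1),"q6",o["qpos"][5].round(2))
    print("lin",(T.inv().apply(P-o["ee_pos"])*1000).round(1),"turn",(T.inv()*G).as_rotvec().round(3))
Y1=FY+np.pi;Y2=FY+np.pi/2
E
python3 -c "
from h import *
go(-68,0,150,Y1)"
```

```text
t 0.1 fix [-509.7  450.4] z 205.0 F [ 0.   0.8 -0.3] grip 94.1 q6 -0.07
lin [-506.6 -375.9   55.3] turn [-0.001 -0.    -0.157]
```

>>> play_rows:
  moves:
    - {"claw": 0.26,"linear": [-50,-37,0],"turn": [0,0,-0.02]}
    - {"claw": 0.26,"linear": [-100,-75,0],"turn": [0,0,-0.04]}
    - {"claw": 0.26,"linear": [-150,-112,0],"turn": [0,0,-0.06]}
    - {"claw": 0.26,"linear": [-200,-150,0],"turn": [0,0,-0.08]}
    - {"claw": 0.26,"linear": [-250,-187,0],"turn": [0,0,-0.1]}
    - {"claw": 0.26,"linear": [-300,-225,0],"turn": [0,0,-0.12]}
    - {"claw": 0.26,"linear": [-350,-262,0],"turn": [0,0,-0.14]}
    - {"claw": 0.26,"linear": [-400,-300,0],"turn": [0,0,-0.157]}

```text
time_s: 1.1
ee_pos: [0.4656, 0.0759, 0.2052]
eef_rot: [-3.141, -0.0, 2.906]
force: [1.0, 1.3, 0.4]
grip_width: 0.0247
```

```bash
python3 -c "
from h import *
go(-68,0,150,Y1)"
```

```text
t 1.1 fix [-160.6   90.1] z 205.2 F [1.  1.3 0.4] grip 24.7 q6 -1.25
lin [-92.5 -90.1  55.3] turn [-0.001 -0.     0.001]
```

>>> play_rows:
  moves:
    - {"claw": 0.26,"linear": [-40,-40,20],"turn": [0,0,0]}
    - {"claw": 0.26,"linear": [-80,-80,40],"turn": [0,0,0]}
    - {"claw": 0.26,"linear": [-92.5,-90,55],"turn": [0,0,0]}
    - {"claw": 0.26,"linear": [-92.5,-90,55],"turn": [0,0,0]}

```text
time_s: 1.6
ee_pos: [0.5341, -0.0339, 0.1489]
eef_rot: [-3.14, -0.003, 2.905]
force: [-0.1, 1.2, 0.5]
grip_width: 0.0245
```

```bash
python3 -c "
from h import *
go(-68,0,26,Y1)
c=cam('wrist');im=vision.camera('wrist')
for p in [(-86,0,.058),(-86,20,.038),(-50,20,.049),(-50,-20,.049)]:
    u=proj(c,[*f2w(p[0],p[1]),p[2]]);print(u);cv2.circle(im,tuple(int(round(v)) for v in u),3,(0,0,255),1)
cv2.imwrite('pics/w1.png',im)"
```

```text
t 1.6 fix [-68.3  -0.7] z 148.9 F [-0.1  1.2  0.5] grip 24.5 q6 -1.46
lin [ -0.7   0.8 122.9] turn [-0.001 -0.003 -0.001]
[283.18676957 191.78867911]
[308.20862612 185.98135838]
[308.25000729 233.16514085]
[258.06534776 233.1566473 ]
```

View pics/w1.png

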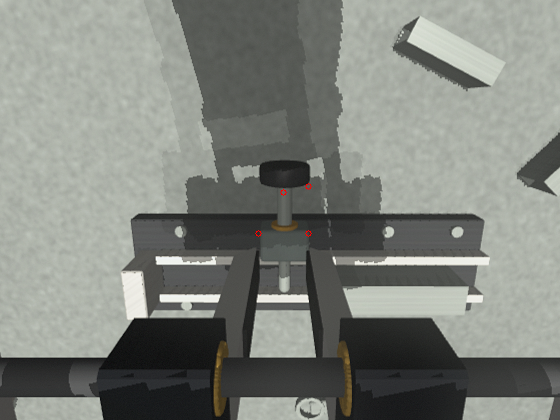

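The wrist view shows the knob at (284,173) and the housing at (284,240). The projected points match within about 2 mm, and the fingers straddle the stem line, so I'll go down.

>>> play_rows:
  moves:
    - {"claw": 0.26,"linear": [-0.5,0.8,30],"turn": [0,0,0]}
    - {"claw": 0.26,"linear": [-0.5,0.8,60],"turn": [0,0,0]}
    - {"claw": 0.26,"linear": [-0.5,0.8,85],"turn": [0,0,0]}
    - {"claw": 0.26,"linear": [-0.5,0.8,105],"turn": [0,0,0]}
    - {"claw": 0.26,"linear": [-0.5,0.8,122],"turn": [0,0,0]}
    - {"claw": 0.26,"linear": [-0.5,0.8,123],"turn": [0,0,0]}

```text
time_s: 2.4
ee_pos: [0.5342, -0.0319, 0.0266]
eef_rot: [-3.141, -0.003, 2.907]
force: [-0.3, 0.3, 0.4]
grip_width: 0.0244
```

```bash
python3 -c "
from h import *
go(-109,0,26,Y1)"
```

```text
t 2.4 fix [-68.7   1.3] z 26.6 F [-0.3  0.3  0.4] grip 24.4 q6 -1.46
lin [40.3 -1.2  0.7] turn [-0.001 -0.003  0.001]
```

>>> play_rows:
  moves:
    - {"claw": 0.26,"linear": [6,-0.5,0],"turn": [0,0,0]}
    - {"claw": 0.26,"linear": [12,-1,0],"turn": [0,0,0]}
    - {"claw": 0.26,"linear": [18,-1,0],"turn": [0,0,0]}
    - {"claw": 0.26,"linear": [24,-1,0],"turn": [0,0,0]}
    - {"claw": 0.26,"linear": [30,-1,0],"turn": [0,0,0]}
    - {"claw": 0.26,"linear": [35,-1,0],"turn": [0,0,0]}
    - {"claw": 0.26,"linear": [39,-1,0],"turn": [0,0,0]}
    - {"claw": 0.26,"linear": [39,-1,0],"turn": [0,0,0]}

```text
time_s: 3.4
ee_pos: [0.4958, -0.0237, 0.0267]
eef_rot: [-3.14, -0.003, 2.907]
force: [-0.2, 1.0, 0.7]
grip_width: 0.0244
```

```bash
python3 -c "
from h import *
go(-109,0,26,Y1)
c=cam('wrist');im=vision.camera('wrist')
for p in [(-116,0,.058),(-50,20,.049),(-50,-20,.049)]:
    u=proj(c,[*f2w(p[0],p[1]),p[2]]);print(u);cv2.circle(im,tuple(int(round(v)) for v in u),3,(0,0,255),1)
cv2.imwrite('pics/w2.png',im)
im=vision.camera('scene')
cv2.imwrite('pics/s2.png',cv2.resize(im[145:245,200:345],None,fx=5,fy=5))"
```

```text
t 3.4 fix [-107.9    0.2] z 26.7 F [-0.2  1.   0.7] grip 24.4 q6 -1.46
lin [ 1.1 -0.2  0.7] turn [-0.001 -0.003  0.001]
[281.44578298 277.67416923]
[320.50139194 387.1575234 ]
[242.27374626 386.99417848]
```

View pics/w2.png

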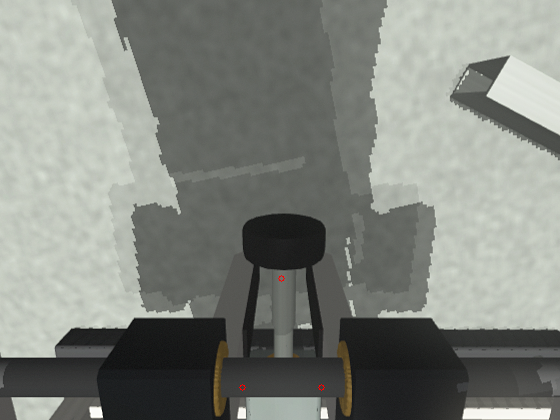

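View pics/s2.png

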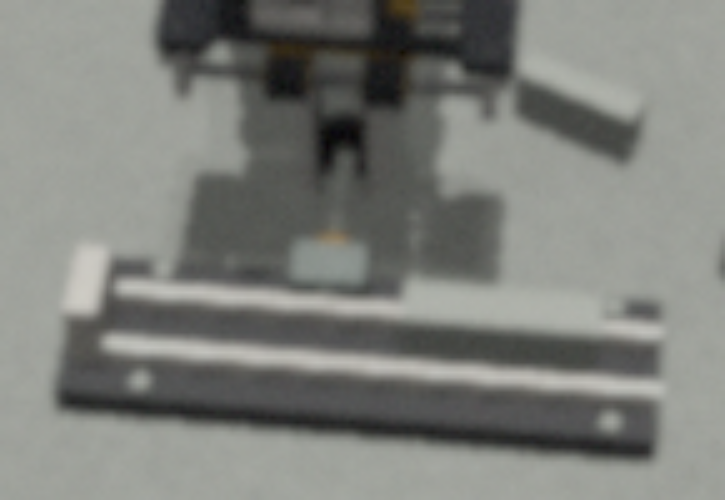

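The pin has cleared the channel, the knob head at wrist (284,240) sits at the outer position, and the force is near zero, so it has snapped out. I'll back the fingers off 8 mm and lift.

>>> play_rows:
  moves:
    - {"claw": 0.26,"linear": [-4,0,0],"turn": [0,0,0]}
    - {"claw": 0.26,"linear": [-8,0,-10],"turn": [0,0,0]}
    - {"claw": 0.26,"linear": [-8,0,-50],"turn": [0,0,0]}
    - {"claw": 0.26,"linear": [-8,0,-100],"turn": [0,0,0]}
    - {"claw": 0.26,"linear": [-8,0,-110],"turn": [0,0,0]}

```text
time_s: 4.12
ee_pos: [0.5057, -0.0258, 0.1404]
eef_rot: [-3.141, 0.003, 2.906]
force: [-1.0, -0.3, -0.4]
grip_width: 0.0249
```

```bash
python3 -c "
from h import *
go(0,165,137,Y2)
im=vision.camera('scene')
cv2.imwrite('pics/s3.png',cv2.resize(im[145:245,200:345],None,fx=5,fy=5))"
```

```text
t 4.12 fix [-97.8   0.5] z 140.4 F [-1.  -0.3 -0.4] grip 24.9 q6 -1.46
lin [-97.9 164.4   3.6] turn [0.002 0.003 1.572]
```

View pics/s3.png

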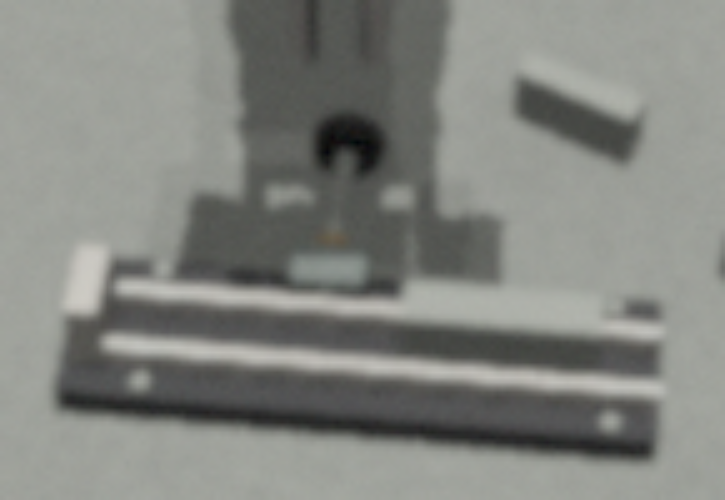

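The knob head at crop (345,140) stays out and the pin is clear. Next I'll move to the tube's loading end.

>>> play_rows:
  moves:
    - {"claw": 0.11,"linear": [-12,20,0],"turn": [0,0,0.18]}
    - {"claw": 0.11,"linear": [-25,41,0],"turn": [0,0,0.36]}
    - {"claw": 0.11,"linear": [-37,62,0],"turn": [0,0,0.54]}
    - {"claw": 0.11,"linear": [-50,82,0],"turn": [0,0,0.72]}
    - {"claw": 0.11,"linear": [-62,103,0],"turn": [0,0,0.9]}
    - {"claw": 0.11,"linear": [-74,123,0],"turn": [0,0,1.08]}
    - {"claw": 0.11,"linear": [-86,144,0],"turn": [0,0,1.26]}
    - {"claw": 0.11,"linear": [-98,164,0],"turn": [0,0,1.44]}

```text
time_s: 5.18
ee_pos: [0.639, 0.1114, 0.1382]
eef_rot: [-3.141, 0.001, 1.461]
force: [-1.0, 0.5, -0.5]
grip_width: 0.0099
```

```bash
python3 -c "
from h import *
go(0,165,41,Y2)
c=cam('top');im=vision.camera('top')
cv2.imwrite('pics/t4.png',cv2.resize(im[190:300,175:355],None,fx=4.4,fy=4.4))"
```

```text
t 5.17 fix [ -0.3 165.1] z 138.2 F [-1.   0.5 -0.5] grip 9.9 q6 0.23
lin [-0.   0.3 97.2] turn [-0.     0.001  0.126]
```

View pics/t4.png

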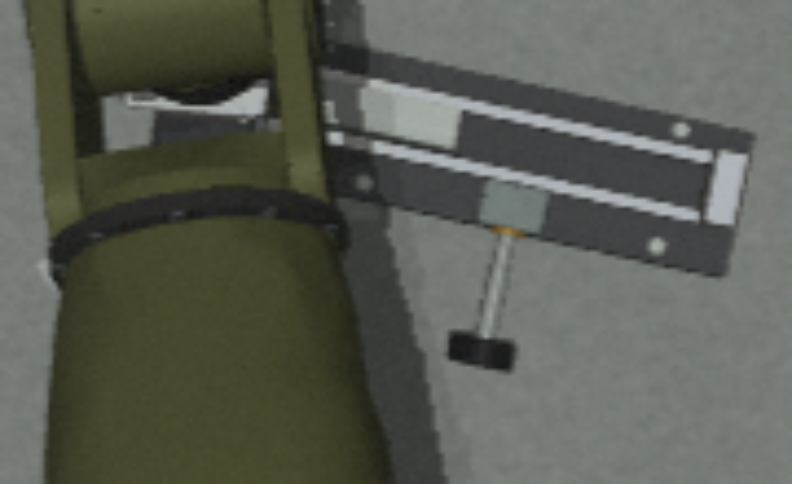

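The knob is out and the tube's near end at crop (460,128) hasn't moved. I'll square the tool up and descend.

>>> play_rows:
  moves:
    - {"claw": 0.11,"linear": [0,0.3,30],"turn": [0,0,0.126]}
    - {"claw": 0.11,"linear": [0,0.3,60],"turn": [0,0,0.126]}
    - {"claw": 0.11,"linear": [0,0.3,85],"turn": [0,0,0.126]}
    - {"claw": 0.11,"linear": [0,0.3,96],"turn": [0,0,0.126]}
    - {"claw": 0.11,"linear": [0,0.3,97],"turn": [0,0,0.126]}

```text
time_s: 5.85
ee_pos: [0.64, 0.1129, 0.0403]
eef_rot: [-3.14, 0.001, 1.325]
force: [0.3, 0.4, 0.2]
grip_width: 0.0102
```

```bash
python3 -c "
from h import *
go(0,120,41,Y2)
cv2.imwrite('pics/w5.png',vision.camera('wrist'))"
```

```text
t 5.85 fix [  0.3 166.8] z 40.3 F [0.3 0.4 0.2] grip 10.2 q6 0.36
lin [-46.8   0.1  -0.7] turn [-0.001  0.001 -0.009]
```

View pics/w5.png

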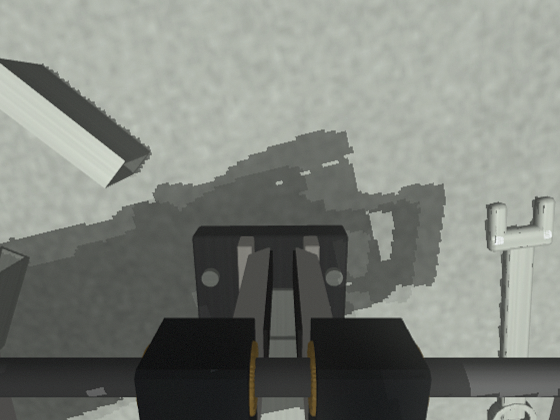

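>>> play_rows:
  moves:
    - {"claw": 0.11,"linear": [-14,0,-0.5],"turn": [0,0,-0.009]}
    - {"claw": 0.11,"linear": [-24,0,-0.5],"turn": [0,0,-0.009]}
    - {"claw": 0.11,"linear": [-34,0,-0.5],"turn": [0,0,-0.009]}
    - {"claw": 0.11,"linear": [-44,0,-0.5],"turn": [0,0,-0.009]}
    - {"claw": 0.11,"linear": [-54,0,-0.5],"turn": [0,0,-0.009]}
    - {"claw": 0.11,"linear": [-64,0,-0.5],"turn": [0,0,-0.009]}
    - {"claw": 0.11,"linear": [-74,0,-0.5],"turn": [0,0,-0.009]}
    - {"claw": 0.11,"linear": [-80,0,-0.5],"turn": [0,0,-0.009]}

```text
time_s: 6.9
ee_pos: [0.6214, 0.0349, 0.0426]
eef_rot: [3.14, -0.0, 1.334]
force: [0.5, 5.9, 5.2]
grip_width: 0.0102
```

```bash
python3 -c "
from h import *
go(0,-2,41,Y2)
im=vision.camera('scene')
cv2.imwrite('pics/s6.png',cv2.resize(im[145:245,200:345],None,fx=5,fy=5))
im=vision.camera('top')
cv2.imwrite('pics/t6.png',cv2.resize(im[190:300,175:355],None,fx=4.4,fy=4.4))"
```

```text
t 6.9 fix [ 0.4 86.6] z 42.6 F [0.5 5.9 5.2] grip 10.2 q6 0.23
lin [-88.6  -0.4   1.6] turn [ 0.002 -0.    -0.001]
```

View pics/s6.png

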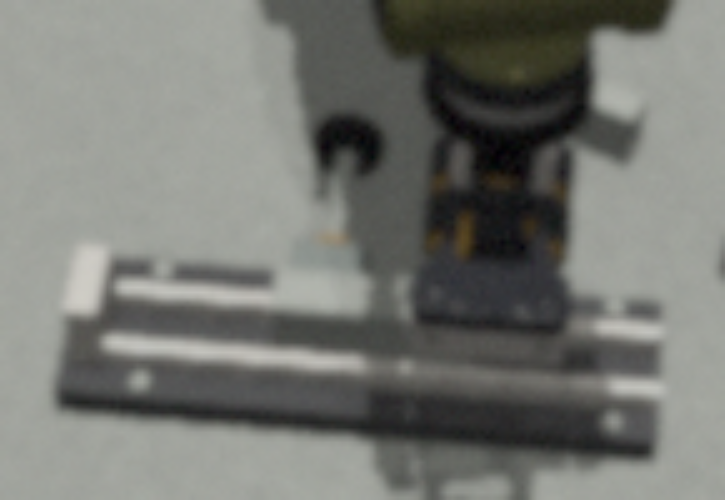

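View pics/t6.png

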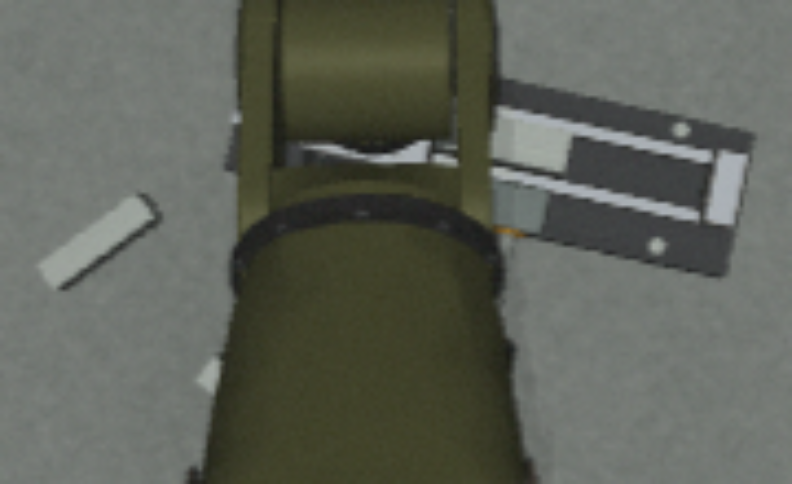

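The tube's leading end has passed the pin line (top crop (568,150)), the pushing force is about 6 N, and the tube is upright. I'll carry on pushing.

>>> play_rows:
  moves:
    - {"claw": 0.11,"linear": [-11,0,0],"turn": [0,0,0]}
    - {"claw": 0.11,"linear": [-22,0,0],"turn": [0,0,0]}
    - {"claw": 0.11,"linear": [-33,0,0],"turn": [0,0,0]}
    - {"claw": 0.11,"linear": [-44,-0.3,0],"turn": [0,0,0]}
    - {"claw": 0.11,"linear": [-55,-0.4,0],"turn": [0,0,0]}
    - {"claw": 0.11,"linear": [-65,-0.4,0],"turn": [0,0,0]}
    - {"claw": 0.11,"linear": [-73,-0.4,0],"turn": [0,0,0]}
    - {"claw": 0.11,"linear": [-78,-0.4,0],"turn": [0,0,0]}

```text
time_s: 8.0
ee_pos: [0.6022, -0.0418, 0.0421]
eef_rot: [3.141, 0.001, 1.333]
force: [0.6, 2.1, -1.7]
grip_width: 0.0103
```

```bash
python3 -c "
from h import *
go(0,-2,43,Y2)"
```

```text
t 8.0 fix [-0.3  7.6] z 42.1 F [ 0.6  2.1 -1.7] grip 10.3 q6 0.11
lin [-9.6  0.3 -0.8] turn [ 0.001  0.001 -0.001]
```

>>> play_rows:
  moves:
    - {"claw": 0.11,"linear": [-3,0.2,0],"turn": [0,0,0]}
    - {"claw": 0.11,"linear": [-6,0.2,0],"turn": [0,0,0]}
    - {"claw": 0.11,"linear": [-8,0.2,0],"turn": [0,0,0]}
    - {"claw": 0.11,"linear": [-9,0.2,0],"turn": [0,0,0]}
    - {"claw": 0.11,"linear": [-9.5,0.2,0],"turn": [0,0,0]}

```text
time_s: 8.62
ee_pos: [0.6006, -0.0494, 0.0424]
eef_rot: [3.14, -0.002, 1.334]
force: [3.9, 15.4, -0.6]
grip_width: 0.0102
```

```bash
python3 -c "
from h import *
go(0,-2,43,Y2)
im=vision.camera('scene')
cv2.imwrite('pics/s7.png',cv2.resize(im[145:245,200:345],None,fx=5,fy=5))
im=vision.camera('top')
cv2.imwrite('pics/t7.png',cv2.resize(im[190:300,175:355],None,fx=4.4,fy=4.4))"
```

```text
t 8.62 fix [-0.1 -0.2] z 42.4 F [ 3.9 15.4 -0.6] grip 10.2 q6 0.09
lin [-1.8  0.1 -0.7] turn [ 0.001 -0.002 -0.001]
```

View pics/s7.png

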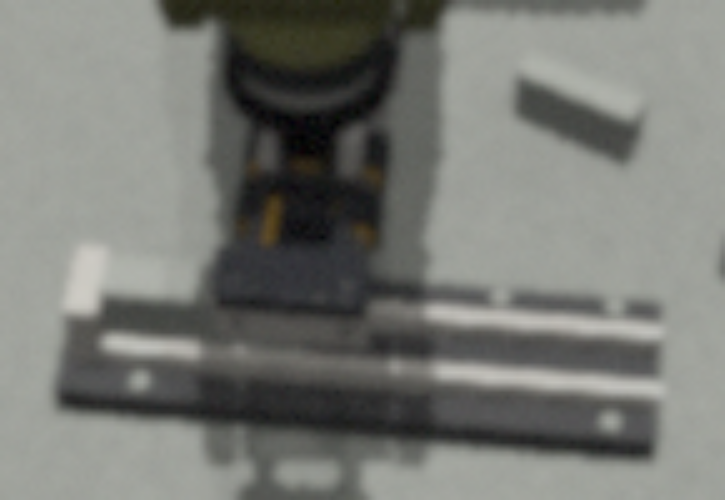

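View pics/t7.png

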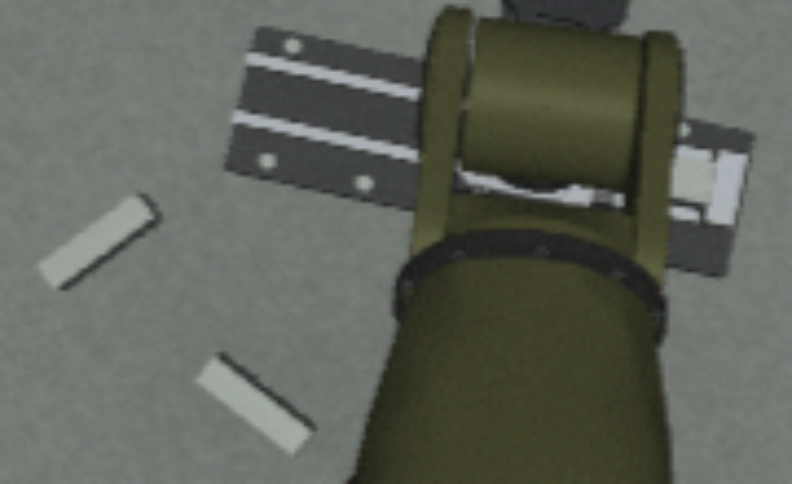

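The tube meets the stop at top crop (712,185), and the force rose to 15 N with the TCP at the expected y of -0.2. I'll back off and lift.

>>> play_rows:
  moves:
    - {"claw": 0.11,"linear": [0,0,0],"turn": [0,0,0]}
    - {"claw": 0.11,"linear": [3,0,0],"turn": [0,0,0]}
    - {"claw": 0.11,"linear": [9,0,0],"turn": [0,0,0]}
    - {"claw": 0.11,"linear": [14,0,-20],"turn": [0,0,0]}
    - {"claw": 0.11,"linear": [14,0,-60],"turn": [0,0,0]}
    - {"claw": 0.0,"linear": [14,0,-105],"turn": [0,0,0]}
    - {"claw": 0.0,"linear": [14,0,-110],"turn": [0,0,0]}

```text
time_s: 9.6
ee_pos: [0.605, -0.0358, 0.1558]
eef_rot: [3.135, -0.002, 1.334]
force: [0.2, -0.9, -0.8]
grip_width: 0.0006
```

```bash
python3 -c "
from h import *
go(-152,0,150,Y1)"
```

```text
t 9.6 fix [ 1. 14.] z 155.8 F [ 0.2 -0.9 -0.8] grip 0.6 q6 0.12
lin [ -14.1 -153.1    4.7] turn [ 0.007  0.004 -1.572]
```

>>> play_rows:
  moves:
    - {"claw": 0,"linear": [-2,-20,0],"turn": [0,0,-0.18]}
    - {"claw": 0,"linear": [-4,-40,0],"turn": [0,0,-0.36]}
    - {"claw": 0,"linear": [-6,-60,0],"turn": [0,0,-0.54]}
    - {"claw": 0,"linear": [-8,-80,0],"turn": [0,0,-0.72]}
    - {"claw": 0,"linear": [-10,-100,0],"turn": [0,0,-0.9]}
    - {"claw": 0,"linear": [-12,-120,0],"turn": [0,0,-1.08]}
    - {"claw": 0,"linear": [-14,-140,0],"turn": [0,0,-1.26]}
    - {"claw": 0,"linear": [-14,-153,4],"turn": [0,0,-1.44]}

```text
time_s: 10.6
ee_pos: [0.4521, -0.0134, 0.1502]
eef_rot: [3.139, 0.006, 2.78]
force: [0.5, -0.3, 0.2]
grip_width: 0.0006
```

```bash
python3 - <<'E'
from h import *
go(-152,0,30,Y1)
im=vision.camera('scene')
cv2.imwrite('pics/s8.png',cv2.resize(im[145:245,200:345],None,fx=5,fy=5))
im=vision.camera('top')
cv2.imwrite('pics/t8.png',cv2.resize(im[190:300,175:355],None,fx=4.4,fy=4.4))
E
```

```text
t 10.6 fix [-1.529e+02  1.000e-01] z 150.2 F [ 0.5 -0.3  0.2] grip 0.6 q6 -1.32
lin [ -0.2  -0.3 120.2] turn [ 0.002  0.006 -0.126]
```

View pics/s8.png

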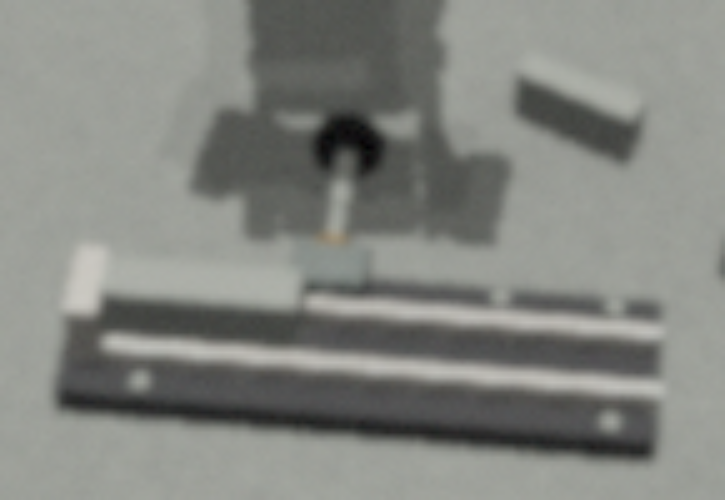

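View pics/t8.png

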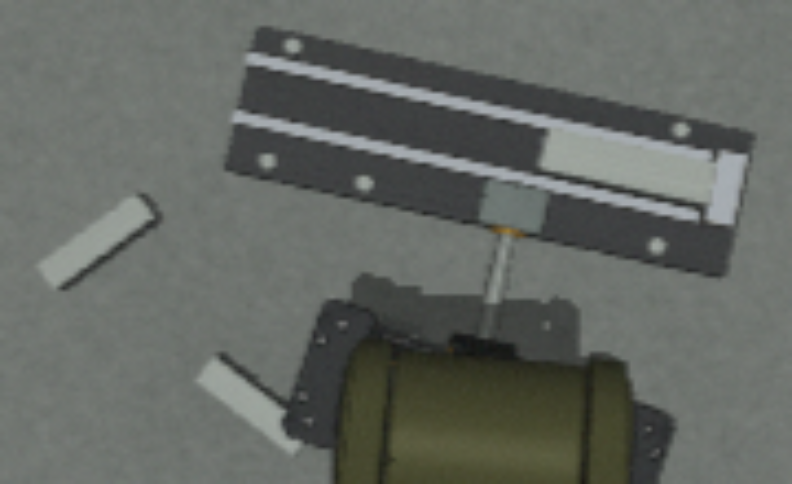

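The tube lies straight in the channel against the stop (top crop 542–715 × 130–200) and the knob is still out at scene crop (347,145). I'll descend in front of the knob.

>>> play_rows:
  moves:
    - {"claw": 0,"linear": [0,-0.3,30],"turn": [0,0,-0.126]}
    - {"claw": 0,"linear": [0,-0.3,60],"turn": [0,0,-0.126]}
    - {"claw": 0,"linear": [0,-0.3,90],"turn": [0,0,-0.126]}
    - {"claw": 0,"linear": [0,-0.3,112],"turn": [0,0,-0.126]}
    - {"claw": 0,"linear": [0,-0.3,120],"turn": [0,0,-0.126]}
    - {"claw": 0,"linear": [0,-0.3,120],"turn": [0,0,-0.126]}

```text
time_s: 11.45
ee_pos: [0.4526, -0.0135, 0.0299]
eef_rot: [3.14, 0.005, 2.901]
force: [0.9, -0.1, 0.6]
grip_width: 0.0004
```

```bash
python3 -c "
from h import *
go(-109,0,30,Y1)"
```

```text
t 11.45 fix [-1.523e+02  1.000e-01] z 29.9 F [ 0.9 -0.1  0.6] grip 0.4 q6 -1.44
lin [-43.3   0.1   0.1] turn [ 0.002  0.005 -0.005]
```

>>> play_rows:
  moves:
    - {"claw": 0,"linear": [-7,0,0],"turn": [0,0,0]}
    - {"claw": 0,"linear": [-14,0,0],"turn": [0,0,0]}
    - {"claw": 0,"linear": [-20,0,0],"turn": [0,0,0]}
    - {"claw": 0,"linear": [-26,0,0],"turn": [0,0,0]}
    - {"claw": 0,"linear": [-32,0,0],"turn": [0,0,0]}
    - {"claw": 0,"linear": [-38,0,0],"turn": [0,0,0]}
    - {"claw": 0,"linear": [-42,0,0],"turn": [0,0,0]}
    - {"claw": 0,"linear": [-43,0,0],"turn": [0,0,0]}

```text
time_s: 12.45
ee_pos: [0.4903, -0.0228, 0.0297]
eef_rot: [3.141, -0.007, 2.901]
force: [-38.8, 9.2, 31.2]
grip_width: 0.0003
```

```bash
python3 -c "
from h import *
go(-109,0,30,Y1)"
```

```text
t 12.45 fix [-113.5   -0.2] z 29.7 F [-38.8   9.2  31.2] grip 0.3 q6 -1.45
lin [-4.5  0.2 -0.4] turn [ 0.001 -0.007 -0.005]
```

39 N of resistance: the knob is likely bottomed at home, with finger half-depth about 10 mm as seen on the tube push. I'll back off and check.

>>> play_rows:
  moves:
    - {"claw": 0,"linear": [4,0,0],"turn": [0,0,0]}
    - {"claw": 0,"linear": [12,0,0],"turn": [0,0,0]}
    - {"claw": 0,"linear": [25,0,-10],"turn": [0,0,0]}
    - {"claw": 0,"linear": [40,0,-50],"turn": [0,0,0]}
    - {"claw": 0,"linear": [80,0,-100],"turn": [0,0,0]}
    - {"claw": 0,"linear": [110,0,-120],"turn": [0,0,0]}
    - {"claw": 0,"linear": [110,0,-120],"turn": [0,0,0]}

```text
time_s: 13.32
ee_pos: [0.384, 0.0033, 0.152]
eef_rot: [3.14, -0.003, 2.901]
force: [0.7, -1.2, -0.2]
grip_width: 0.0007
```

```bash
python3 - <<'E'
from h import *
go(-152,0,30,Y1)
im=vision.camera('scene');cv2.imwrite('pics/s9r.png',im)
cv2.imwrite('pics/s9.png',cv2.resize(im[165:245,200:345],None,fx=5,fy=5,interpolation=cv2.INTER_CUBIC))
im=vision.camera('top');cv2.imwrite('pics/t9r.png',im)
cv2.imwrite('pics/t9.png',cv2.resize(im[190:300,175:355],None,fx=4.4,fy=4.4,interpolation=cv2.INTER_CUBIC))
# compare knob region shift w.r.t. initial picture
for n,b in(("top",(275,250,300,268)),("scene",(255,170,280,200))):
    a=cv2.imread(f"pics/{n}0.png",0);c=cv2.imread("pics/%s9r.png"%n[0],0)
    for im in(a,c):
        m=(im[b[1]:b[3],b[0]:b[2]]<38);y,x=np.nonzero(m);print(n,m.sum(),x.mean()+b[0],y.mean()+b[1])
E
```

```text
t 13.32 fix [-222.9    0.4] z 152.0 F [ 0.7 -1.2 -0.2] grip 0.7 q6 -1.42
lin [-71.2  -0.3 121.8] turn [ 0.002 -0.003 -0.004]
top 70 286.0571428571429 258.2142857142857
top 67 286.05970149253733 258.1044776119403
scene 55 268.27272727272725 181.07272727272726
scene 53 268.41509433962267 181.0754716981132
```

View pics/s9.png

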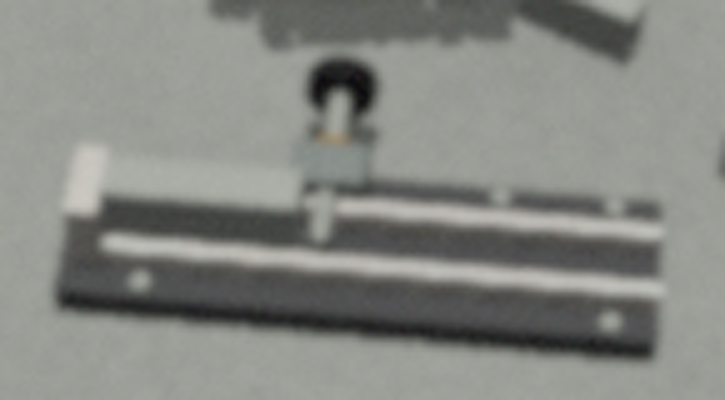

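View pics/t9.png

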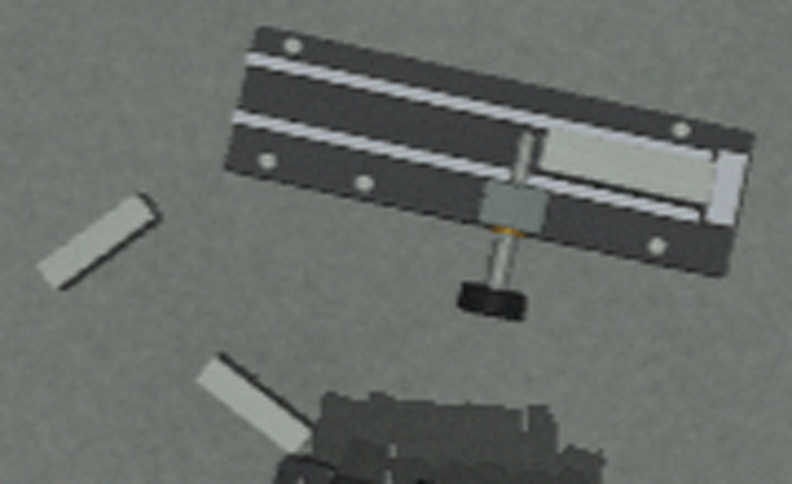

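The knob head is within 0.15 px of its home position in both views, and the pin crosses behind the tube. A quick number for the tube, then hand in.

```bash
python3 - <<'E'
from h import *
c=cam("top");U=lambda x,y:((x+.5)/4.4-.5+175,(y+.5)/4.4-.5+190)
for u in((548,127),(540,167),(716,165),(707,204)): print(w2f(pix(c,U(*u),.07)).round(1))
hand_in()
E
```

```text
[12.  -9.6]
[-11.8  -9.9]
[  10.8 -109.8]
[ -12.5 -109.2]
the job is handed in; nothing more can be done
```

The fixture is loaded and the job is handed in, at about 13.5 s on the robot's clock. The hand-in reports no verdict.

- **Knob out:** I hooked the fingers behind the knob astride the stem and pulled it to its outer detent. The pictures showed it still out after the fingers were away.
- **Tube in:** I pushed the tube along the channel with nearly closed fingers until it met the end stop, where the force rose to about 15 N.
- **Knob home:** I pushed the knob in with closed fingers and moved the arm clear.

**Last checks:**
- **Knob:** the head is within 0.15 pixel of where it started, fully home, in both camera views. The pin crosses the channel behind the tube.
- **Tube:** its top corners measure y from -9.6 to -109.8 mm and x about ±12 mm in the fixture's frame. That puts its centre near y -59.6, x -0.4 mm, and it lies straight in the channel. I did not measure its height or tilt; it only looks flat in the pictures.
- **Bystanders:** I did not measure the tub, wrench or collar at the end. The arm's path did not go near any of them.

**Off plan:** the final knob push ended at about 39 N against the knob, with 31 N upward, because the fingers are about 2 mm deeper than I had allowed for. I backed off straight away, and the arm was touching nothing when I handed in.

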